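# Set the sowing station: tag on the rail, seed jar to the front

## Task

Set up this sowing station for the next crop: hook the orange tag hanger over the white sleeve of the rail and, without lifting it off again, slide it along to the orange mark, centred over it, and let go of it. Then turn the seed carousel until the jar with the orange lid stands at the front, in line with the orange pointer on the carousel's foot, and hold it still there: finish while gripping that jar by its lid, without letting go. Leave everything else where it is.

Things in the scene. Friction and masses are not known exactly. Their poses are not given: they have to be found in the camera images.
- orange_tag: Loose orange hanger, ~120 g, 50 mm long (y), 105 high: upside-down V of two 4 mm plates standing on the bench, shoulder 30 x 50 at 55-63 mm, black grip tab 14 (x) x 36 (y) at 63-105 mm above the feet. Origin mid-feet, z up. Slot along y, open below: 18 mm wide at its roof (55 mm up), 31 at the feet (40 outside). Both sides alike. Hung, its roof rests on the bar, origin 49 mm below the bar's axis.
- rail: Fixed steel rail: round bar 12 mm thick, 400 mm long along its y, axis 150 mm above the bench, on two 16 mm posts at y = -200 and +200 mm that rise 8 mm above the bar's axis. Origin on the bench under the bar's middle; turned a little about the vertical.
- sleeve (a point): Point on the bar's axis at the middle of the white part of the rail (y = +120 mm in the rail's frame); the white part is 70 mm long along the rail, y = 85 to 155 mm, and flush with the bar (no step).
- mark: The orange band, 20 mm wide, painted flush around the rail, somewhere near its middle (y = -60 to +30 mm in the rail's frame). Origin on the bar's axis at the middle of the band; y along the rail.
- carousel_base: Fixed black foot of the seed carousel, radius 100 mm, with a tongue 34 mm wide at the front (-x side) out to 155 mm from the axis, with an orange pointer. Origin on the bench on the turning axis. On it turns a wooden plate, radius 118 mm, its top 30 mm above the bench, with five amber jars fixed evenly on a circle of radius 85 mm.
- carousel: The turning part: wooden plate with its five jars. Origin on the turning axis at bench height; its -x axis points to the orange-lidded jar, so it is lined up when its yaw equals the foot's. Turns either way about the vertical without stops against light friction (about 0.06 N m) and stays where it is left.
- orange_lid (a point): Centre of the top of the orange lid, 115 mm above the bench, on an amber jar fixed upright on the plate 85 mm from the turning axis (the others have white, green, grey and blue lids, same size, centres 100 mm away). Jar radius 23 mm, underside 30 mm above the bench; lid radius 24 mm, 22 mm high.
- front_spot (a point): Front place of the carousel, fixed: where the centre of the orange lid must be, 85 mm from the turning axis towards the pointer, at lid-top height (115 mm above the bench).
- blue_tag: A blue tag hanger of the same shape, already hanging on the rail at y about -165 mm in the rail's frame. Leave alone.
- plug_tray: Black seedling plug tray, 115 x 230 x 45 mm with short green seedlings, on the bench under the rail. Leave alone.
- pot: Terracotta pot, radius 30 mm, 60 mm high, between the rail and the carousel. Leave alone.
- nutrient_bottle: White bottle with a green cap, radius 32 mm, 150 mm high, at the back. Leave alone.
- spray_bottle: Clear spray bottle, radius 36 mm, about 166 mm high, on the right. Leave alone.
- dibber: Dibber with a wooden handle, 200 mm long, lying on the left. Leave alone.
- soft_brush: Wooden brush, 200 mm long, lying on the left. Leave alone.
Things that resemble listed ones, but are neither listed nor needed, are in the scene too. Several things have the shape of the orange_tag; the one meant has the colours described above.

How it is judged:
By the outcome, as a careful person would: the job done as asked, in the order asked, and still so for the second after the job is handed in, while the arm keeps its last pose, push and grip.
It also fails if it takes over 64 s, if anything falls off the work surface, if the arm or the gripper's body presses on something with over 40 N, if the wrist force passes 120 N, or if a joint passes its speed limit or range.

## Robot

A 6-joint arm with a two-finger parallel gripper is mounted at the origin on the work surface. World frame = base frame: x ahead of the robot, y to its left, z up, the work surface at z = 0. Lengths are in m, angles in rad, forces in N, time in s.
With the tool pointing down it reaches from about 0.3 to 0.85 m from the base axis. Payload 5.4 kg.
Tool frame: the origin (TCP) lies at the very end of the fingers, on their centre line; the grasp point (between the pads) lies 19 mm behind it; z points along the fingers, y is the direction in which the jaws open and shut (so a half turn about z gives the same grasp; the last joint's range is limited). The gripper opens to 85 mm and grips with 20 to 120 N. Pads are 22 mm wide; open, the fingers measure 114 mm over their backs; the gripper's body (76 mm by 85 mm) begins 54 mm behind the grasp point. The pads swing forward as they close: fully open they stand 13 mm farther back than shut.
Start: joints at [0.943, 0.158, 1.597, -0, 1.386, -0.21], TCP at [0.233, 0.526, 0.231] pointing down, gripper open.
Joint ranges: [-2.91, 2.91], [-0.94, 2.29], [0.18, 2.7], [-1.29, 4.43], [0.17, 2.64], [-3, 3]. Speed limits (rad/s): [2.57, 2.57, 3.14, 3.14, 3.14, 3.14].

## Interface

Orientations are given as a unit quaternion [x, y, z, w].
In Python, from station import r gives the robot as it stands. The module is installed in compiled form; this text tells all that it offers.
- The arm moves only by the tool move_arm, never from a script. Its arguments are lists of equal length, an entry for each row: "delta_pos": the shift along the tool's x, y, z scaled (see below), a list of three; "spin": the turn about the tool's z scaled (see below). A call has 1 to 20 rows; each row is the pose to reach, as a shift and turn from the pose measured when the call began, along the tool's axes at that moment, turning the shorter way round; what a row does not reach only later rows make up. The controller multiplies each number of a shift by 0.25 m and each number of a turn by 180 degrees. A row lasts 1/8 s, in which the tool goes at most 62.5 mm and 10.7 degrees, less where a joint would pass 70% of its speed; a pose out of reach is approached as far as the arm can. A call with a number of a shift or a turn outside -1 to 1 is refused whole. A call with a gripper value outside its range is refused whole. "gripper" is the opening, from 0 (shut) to 1 (fully open), set as the call begins (left out, the last holds). The fingers move at their own pace and stop on an object; the grip force is fixed at half the most. Time passes only in rows, so rows that repeat a pose let the fingers close. It gives the time, the measured TCP pose, the force and the opening at its end, in the units of the state.
- r.read_state(): the state, without advancing time (a new reading comes with each control period).
- r.read_camera(name): name is "scene" or "top" or "wrist"; returns the picture (420x560x3 uint8, blue, green, red); there is no depth.
- r.camera_info(name): a dict with "mtx" (3x3 intrinsics, pixels), "dist" ([k1, k2, p1, p2, k3] as OpenCV has them; the pictures are not rectified), "xyz" and "orientation" of the camera in the world. Camera axes: x right, y up, looking along -z (the intrinsics and any distortion apply to the point x, -y, -z); pixel columns grow to the right and rows downward; lengths in m; the calibration is good to about 2 mm. A picture is of the moment at which its call begins: read the wrist's pose just before it. camera_info takes no time and is no camera call; for the wrist camera it gives the pose at the moment of the call.
- r.hand_in(): hands the job in, once; it reports no verdict.
Trained networks look in the newest picture that a camera, given by its name, has taken for a name from the list of things; names that differ only in an ending like _2 or _b are one class to them, and where a whole thing is asked for, a point or a joint stands for the part that bears it (a point fixed in the world has none). Each returns a list of dicts, best first, with "confidence" (0 to 1); they miss things now and then, are a little off and sometimes report something else, mostly with a low value. They report only what shows in the picture. A call takes as long as a camera call. They do not tell look-alikes from the thing itself.
- r.outline_of(camera, query): "region" (420x560 bool, what is visible of it) and "rect" ([left, top, right, bottom] in pixels, round what is visible of it).
The state is a dict: "time_s": time; "joints": joint angles; "dq": joint speeds; "joint_efforts": joint torques, N m; "position": TCP position; "tcp_rot": TCP orientation; "wrist_force": force on the tool from outside, world axes, zero at the start; "torque": the same for the moment, N m; "finger_gap": finger opening in m.
Only numpy, scipy, OpenCV 4.12 (cv2) and the standard library are available. Lean on these libraries where they do the work, as an engineer would, in place of code of your own. Each camera call takes 0.05 s, during which the arm holds its last target. There are 200 camera calls.

## Working session

There is one attempt and no reset: what is moved stays moved. The work goes in short steps, Python scripts to look and compute and a tool call to move; the robot and the scene stay as the last step left them, time stands still between calls to the robot, and variables do not carry over. Pictures are saved under pics/ and viewed, about 8 in all and at most 12, crops included, and the job is handed in when it is done.

Besides the shell and the picture viewer there is one more tool, called after ">>>" as name([rows], argument=value, ...), one row to a line, values as JSON. move_arm: Moves the arm, as the interface text tells. Its arguments: {"type":"object","properties":{"delta_pos":{"type":"array","items":{"type":"array","items":{"type":"number","minimum":-1,"maximum":1}}},"spin":{"type":"array","items":{"type":"number","minimum":-1,"maximum":1}},"gripper":{"type":"number"}},"required":["delta_pos","spin"]}

```bash
mkdir -p pics; cat > h.py <<'E'
import numpy as np, cv2
from scipy.spatial.transform import Rotation as R
from station import r
def shot(n,f):
    im=np.array(r.read_camera(n)); cv2.imwrite('pics/'+f,im); return im
def ray(n,px,info=None):
    i=info or r.camera_info(n)
    p=cv2.undistortPoints(np.array(px,float).reshape(-1,1,2),np.array(i['mtx']),np.array(i['dist'])).reshape(-1,2)
    d=np.c_[p[:,0],-p[:,1],-np.ones(len(p))]
    return np.array(i['xyz']),R.from_quat(i['orientation']).apply(d)
def onz(n,px,z,info=None):
    o,d=ray(n,px,info); return o+d*((z-o[2])/d[:,2])[:,None]
def proj(n,P,info=None):
    i=info or r.camera_info(n)
    c=R.from_quat(i['orientation']).inv().apply(np.atleast_2d(P)-np.array(i['xyz']))
    c=c*[1,-1,-1]
    return cv2.projectPoints(c,np.zeros(3),np.zeros(3),np.array(i['mtx']),np.array(i['dist']))[0].reshape(-1,2)
E
python3 - <<'E'
from h import *
s=r.read_state(); print({k:np.round(v,3) for k,v in s.items()})
for n in('scene','top','wrist'):
    i=r.camera_info(n); print(n,np.round(i['xyz'],3),np.round(i['orientation'],3),np.round(i['mtx'],0).tolist())
a=shot('scene','scene.png');b=shot('top','top.png');shot('wrist','wrist.png')
E
```

```text
{'time_s': np.float64(0.0), 'joints': array([ 0.943,  0.159,  1.598, -0.   ,  1.386, -0.21 ]), 'dq': array([ 0.001,  0.001, -0.002,  0.001, -0.002,  0.   ]), 'joint_efforts': array([ 1.0000e-03, -3.9597e+01, -3.3144e+01, -0.0000e+00,  8.0000e-03,
       -0.0000e+00]), 'position': array([0.233, 0.525, 0.23 ]), 'tcp_rot': array([ 0.207,  0.978, -0.001, -0.   ]), 'wrist_force': array([-0.693,  0.447,  0.338]), 'torque': array([0.063, 0.043, 0.016]), 'finger_gap': np.float64(0.086)}
scene [1.032 0.499 1.041] [0.117 0.298 0.871 0.373] [[437.0, 0.0, 296.0], [0.0, 437.0, 210.0], [0.0, 0.0, 1.0]]
top [0.395 0.019 1.414] [ 0.03  -0.033 -0.701  0.712] [[491.0, 0.0, 271.0], [0.0, 491.0, 205.0], [0.0, 0.0, 1.0]]
wrist [0.166 0.555 0.373] [-0.123 -0.078  0.539  0.829] [[294.0, 0.0, 279.0], [0.0, 294.0, 212.0], [0.0, 0.0, 1.0]]
```

View pics/scene.png

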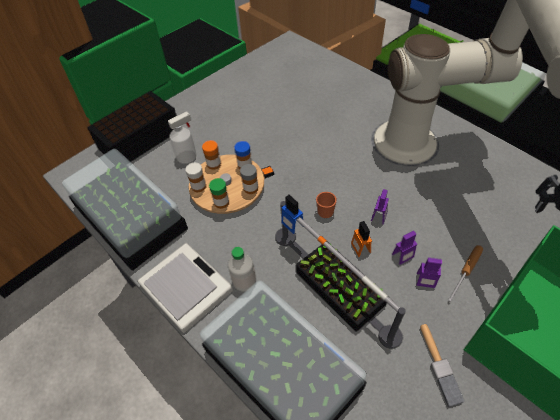

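View pics/top.png

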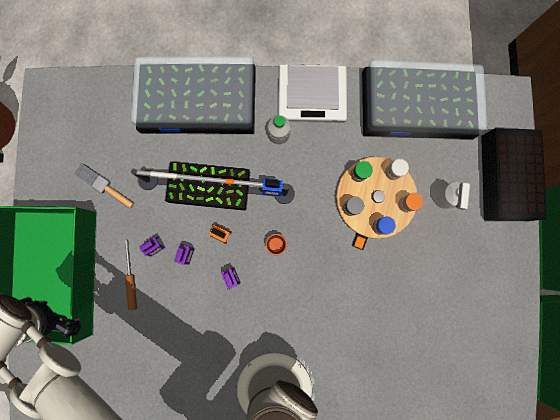

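The scene picture shows the orange tag at about (362,240); purple look-alikes are at (381,205), (405,247) and (430,270), and a blue one hangs at (291,215). In the top picture the orange tag is at (220,233). The others there are purple at (151,245), (184,253) and (231,276), and blue at (272,185). The orange lid is at (413,202) and the pointer at (360,242). The tag I want is the orange one with the black tab, so I'll check it in a crop.

```bash
python3 - <<'E'
from h import *
im=cv2.imread('pics/top.png'); sc=cv2.imread('pics/scene.png')
hsv=cv2.cvtColor(im,cv2.COLOR_BGR2HSV); hs=cv2.cvtColor(sc,cv2.COLOR_BGR2HSV)
for nm,h in(('top',hsv),('scene',hs)):
    m=cv2.inRange(h,(5,190,150),(18,255,255)); n,l,st,c=cv2.connectedComponentsWithStats(m)
    print(nm,[(np.round(c[k],1).tolist(),st[k,4]) for k in range(1,n) if st[k,4]>8])
r.read_camera('top')
for q in('orange_tag','carousel_base','carousel','orange_lid','rail','mark','sleeve'):
    for o in r.outline_of('top',q)[:5]:
        g=o['region'].astype(np.uint8); ys,xs=np.nonzero(g)
        print(q,round(o['confidence'],2),np.round(o['rect']).tolist(),[round(xs.mean(),1),round(ys.mean(),1)],np.round(cv2.minAreaRect(np.c_[xs,ys].astype(np.float32))[2],1))
a=cv2.resize(im[140:270,125:305],None,fx=4,fy=4,interpolation=cv2.INTER_CUBIC)
cv2.imwrite('pics/c1.png',a)
E
```

```text
top [([229.1, 180.9], np.int32(36)), ([414.1, 200.7], np.int32(135)), ([219.9, 233.9], np.int32(99)), ([359.5, 242.1], np.int32(91))]
scene [([209.1, 146.0], np.int32(126)), ([267.0, 170.0], np.int32(49)), ([356.2, 231.3], np.int32(10)), ([321.3, 239.0], np.int32(32)), ([368.9, 239.7], np.int32(14))]
orange_tag 0.77 [223.0, 263.0, 242.0, 288.0] [np.float64(230.5), np.float64(277.4)] 63.4
orange_tag 0.73 [212.0, 225.0, 229.0, 242.0] [np.float64(219.8), np.float64(233.3)] 24.0
orange_tag 0.63 [139.0, 239.0, 166.0, 255.0] [np.float64(151.3), np.float64(247.5)] 60.9
carousel_base 0.66 [130.0, 168.0, 294.0, 203.0] [np.float64(204.1), np.float64(182.5)] 5.8
carousel_base 0.58 [336.0, 158.0, 424.0, 252.0] [np.float64(377.0), np.float64(198.2)] 67.9
carousel 0.96 [337.0, 158.0, 424.0, 238.0] [np.float64(377.5), np.float64(196.7)] 68.2
carousel 0.38 [132.0, 168.0, 294.0, 201.0] [np.float64(203.4), np.float64(182.3)] 6.0
orange_lid 0.84 [337.0, 155.0, 424.0, 242.0] [np.float64(377.4), np.float64(196.7)] 66.4
orange_lid 0.72 [131.0, 168.0, 296.0, 204.0] [np.float64(206.9), np.float64(182.4)] 5.9
rail 0.8 [131.0, 168.0, 295.0, 204.0] [np.float64(205.2), np.float64(182.6)] 5.8
sleeve 0.77 [130.0, 169.0, 294.0, 202.0] [np.float64(207.6), np.float64(182.9)] 5.6
```

View pics/c1.png

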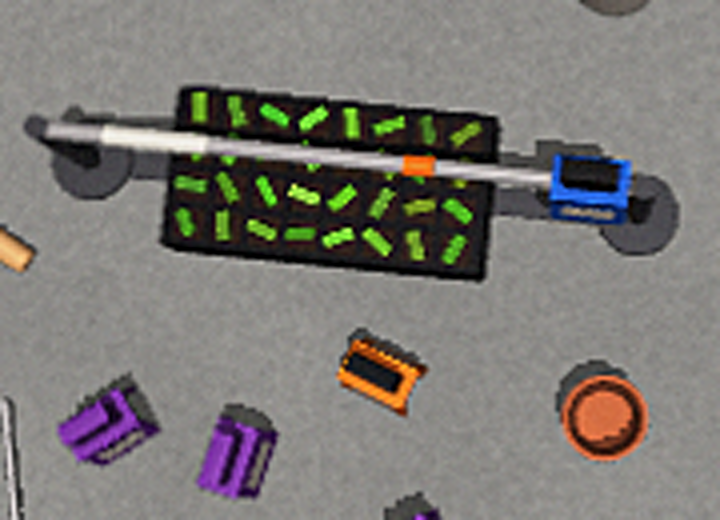

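```bash
python3 - <<'E'
from h import *
f=lambda L:np.array(L,float)/4+[125,140]-.4
w=onz('top',f([[103,137],[208,145],[418,166],[36,127]]),.15); print('rail pts',np.round(w,4).tolist())
L=np.linalg.norm(w[0]-w[1]);print('white len',L, 'mark dist from white end',np.linalg.norm(w[2]-w[1]))
u=w[2]-w[0];u/=np.linalg.norm(u); print('rail y dir', -u, np.degrees(np.arctan2(u[0],-u[1])),'mark at y',.155-np.linalg.norm(w[2]-w[0]))
t=onz('top',f([[372,372],[345,360],[402,385]]),.105); print('tag',np.round(t,4).tolist()); d=t[1]-t[2]; print('tag axis deg from +y', np.degrees(np.arctan2(-d[0],d[1])))
im=cv2.imread('pics/top.png');hsv=cv2.cvtColor(im,cv2.COLOR_BGR2HSV)
m=cv2.inRange(hsv,(12,60,110),(25,190,255));m[:,:330]=0;m[:,430:]=0;m[:150]=0;m[245:]=0
ys,xs=np.nonzero(m);hull=cv2.convexHull(np.c_[xs,ys].astype(np.float32));e=cv2.fitEllipse(hull);print(e)
c=onz('top',[e[0]],.03)[0];print('axis from plate',c)
lid=onz('top',[[414.1,201.2]],.115)[0];print('lid',lid,np.linalg.norm((lid-c)[:2]))
p=onz('top',[[359.5,242.1]],.01)[0];v=(p-c)[:2];print('ptr',p,np.linalg.norm(v),'front ang',np.degrees(np.arctan2(v[1],v[0])),'lid ang',np.degrees(np.arctan2(*(lid-c)[1::-1])))
print('front spot',c[:2]+.085*v/np.linalg.norm(v))
# scene cross-check
print('scene reproj mark,lid,ptr', proj('scene',[w[2],lid,p]).round(1).tolist(),proj('top',[[0,0,0]]))
s=r.read_state();print(R.from_quat(s['tcp_rot']).as_matrix().round(3))
E
```

```text
rail pts [[0.5878, 0.3323, 0.15], [0.5833, 0.2624, 0.15], [0.5713, 0.1246, 0.15], [0.594, 0.3776, 0.15]]
white len 0.07003749824901494 mark dist from white end 0.13840776590378034
rail y dir [ 0.07913957  0.99686355 -0.        ] -4.5391101953134045 mark at y -0.05343360224589877
tag [[0.4387, 0.1559, 0.105], [0.4464, 0.1742, 0.105], [0.4303, 0.1357, 0.105]]
tag axis deg from +y -22.592357655659207
((377.7830810546875, 197.2522430419922), (80.57515716552734, 84.70140075683594), 108.57423400878906)
axis from plate [ 0.54851046 -0.29035184  0.03      ]
lid [ 0.53006807 -0.37111664  0.115     ] 0.08284367853742503
ptr [ 0.42042261 -0.24121645  0.01      ] 0.13718885144053633 front ang 159.01283967815587 lid ang -102.86276947822664
front spot [ 0.4691493  -0.25990835]
scene reproj mark,lid,ptr [[322.9, 239.1], [210.2, 144.4], [267.7, 169.6]] [[273.26508168 387.75142052]]
[[-0.914  0.406  0.   ]
 [ 0.406  0.914 -0.   ]
 [-0.    -0.    -1.   ]]
```

```bash
cat >> h.py <<'E'
def go(x,y,z,ang=None):
    "scaled tool shift and spin to world xyz and tool-y heading ang (deg, mod 180)"
    s=r.read_state(); M=R.from_quat(s['tcp_rot']).as_matrix(); p=np.array(s['position'])
    d=M.T@(np.array([x,y,z])-p)/.25
    a0=np.degrees(np.arctan2(M[1,1],M[0,1])); sp=0 if ang is None else -((ang-a0+90)%180-90)/180
    print('shift',d.round(4).tolist(),'spin',round(sp,4),'| dist',np.linalg.norm(d)*.25,'heading',a0.round(2),'pos',p.round(4),'t',s['time_s'],'F',np.round(s['wrist_force'],1),'gap',round(s['finger_gap'],4))
E
python3 -c "
from h import *
go(.335,.34,.22,-22.6)"
```

```text
shift [-0.6728, -0.5132, 0.0452] spin 0.4926 | dist 0.21185850424878983 heading 66.06 pos [0.2333 0.5255 0.2313] t 0.55 F [0.2 0.2 0.3] gap 0.0855
```

>>> move_arm([
  [-0.17,-0.13,0.01],
  [-0.34,-0.26,0.02],
  [-0.5,-0.38,0.03],
  [-0.67,-0.51,0.04],
  [-0.67,-0.51,0.04],
  [-0.67,-0.51,0.04],
  [-0.67,-0.51,0.04],
  [-0.67,-0.51,0.04],
  [-0.67,-0.51,0.04],
], spin=[0.05,0.11,0.17,0.23,0.29,0.35,0.4,0.46,0.492], gripper=1)

```text
time_s: 1.68
position: [0.3347, 0.341, 0.2214]
tcp_rot: [0.833, 0.554, 0.0, 0.0]
wrist_force: [0.4, 0.9, 0.1]
finger_gap: 0.0855
```

```bash
python3 -c "
from h import *
go(.4387,.1559,.2,-22.6)"
```

```text
shift [-0.5222, 0.6698, 0.0856] spin -0.0007 | dist 0.21339580234879688 heading -22.73 pos [0.3347 0.341  0.2214] t 1.675 F [0.4 0.9 0.1] gap 0.0855
```

>>> move_arm([
  [-0.13,0.17,0.02],
  [-0.26,0.33,0.04],
  [-0.39,0.5,0.06],
  [-0.52,0.67,0.085],
  [-0.522,0.67,0.0855],
  [-0.522,0.67,0.0855],
], spin=[0,0,0,0,0,0])

```text
time_s: 2.42
position: [0.4385, 0.1563, 0.2]
tcp_rot: [0.833, 0.554, 0.0, -0.0]
wrist_force: [0.2, -0.3, 0.4]
finger_gap: 0.0849
```

```bash
python3 - <<'E'
from h import *
i=r.camera_info('wrist');im=shot('wrist','w1.png')
go(.4387,.1559,.071,-22.6)
hsv=cv2.cvtColor(im,cv2.COLOR_BGR2HSV);m=cv2.inRange(hsv,(4,150,80),(20,255,255))
n,l,st,c=cv2.connectedComponentsWithStats(m);print([(c[k].round(),st[k]) for k in range(1,n) if st[k,4]>60])
# predicted tab top corners
Z=R.from_euler('z',-22.6,degrees=True)
P=[Z.apply([a*.007,b*.018,.105])+[.4387,.1559,0] for a,b in((-1,-1),(1,-1),(1,1),(-1,1))]
q=proj('wrist',P,i);print(q.round())
cv2.polylines(im,[q.round().astype(int).reshape(-1,1,2)],True,(255,0,255),1)
cv2.imwrite('pics/w1o.png',im)
E
```

```text
shift [-0.0029, 0.0026, 0.5166] spin -0.0005 | dist 0.12915951980171644 heading -22.68 pos [0.4384 0.1568 0.2002] t 2.475 F [-0.5 -0.4 -0.3] gap 0.0852
[(array([282., 193.]), array([264, 166,  34,  57, 746], dtype=int32)), (array([481., 202.]), array([467, 184,  28,  34, 686], dtype=int32)), (array([437., 400.]), array([425, 395,  27,  14, 152], dtype=int32))]
[[272. 234.]
 [288. 234.]
 [288. 193.]
 [271. 193.]]
```

View pics/w1o.png

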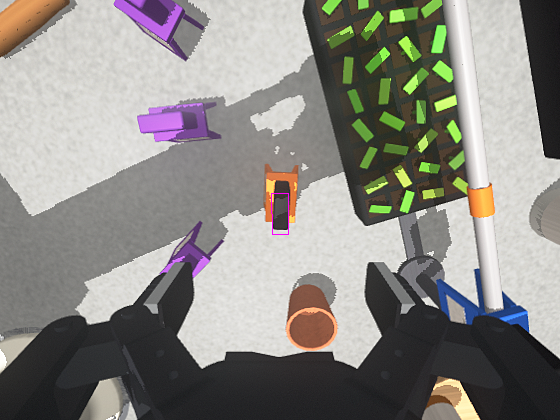

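The magenta prediction sits on the tag's black tab, from (272,193) to (288,234), so the position estimate holds. Purple look-alikes are left of it at (190,250) and (175,122), and the rail mark is at (481,200). I'll half-close the jaws and descend.

>>> move_arm([
  [-0.003,0.003,0.1],
  [-0.003,0.003,0.2],
  [-0.003,0.003,0.3],
  [-0.003,0.003,0.4],
  [-0.003,0.003,0.48],
  [-0.003,0.003,0.515],
  [-0.003,0.003,0.515],
  [-0.003,0.003,0.515],
], spin=[0,0,0,0,0,0,0,0], gripper=0.5)

```text
time_s: 3.48
position: [0.4395, 0.1563, 0.0724]
tcp_rot: [0.832, 0.555, 0.001, 0.0]
wrist_force: [-0.2, 0.5, -0.2]
finger_gap: 0.0428
```

>>> move_arm([
  [0,0,0],
  [0,0,0],
  [0,0,0],
  [0,0,0],
  [0,0,0],
], spin=[0,0,0,0,0], gripper=0)

```text
time_s: 4.1
position: [0.4402, 0.1564, 0.0733]
tcp_rot: [0.832, 0.554, 0.002, 0.0]
wrist_force: [-1.7, 0.9, 6.0]
finger_gap: 0.0133
```

```bash
python3 - <<'E'
from h import *
go(.4387,.1559,.26,-22.6)
E
```

```text
shift [-0.0024, -0.0029, -0.7469] spin -0.0003 | dist 0.18673261664756205 heading -22.66 pos [0.4402 0.1564 0.0733] t 4.1 F [-1.7  0.9  6. ] gap 0.0133
```

>>> move_arm([
  [0,0,-0.08],
  [0,0,-0.2],
  [0,0,-0.35],
  [0,0,-0.5],
  [0,0,-0.65],
  [0,0,-0.76],
  [0,0,-0.76],
], spin=[0,0,0,0,0,0,0])

```text
time_s: 4.97
position: [0.4408, 0.1562, 0.2651]
tcp_rot: [0.832, 0.554, 0.004, 0.002]
wrist_force: [-0.4, -0.5, -2.5]
finger_gap: 0.013
```

```bash
python3 - <<'E'
from h import *
go(.5856,.2974,.265,-4.5)
E
```

```text
shift [0.7444, 0.317, 0.0056] spin -0.1009 | dist 0.2022756032111591 heading -22.66 pos [0.4408 0.1562 0.2651] t 4.975 F [-0.4 -0.5 -2.5] gap 0.013
```

>>> move_arm([
  [0.1,0.04,0],
  [0.22,0.09,0],
  [0.34,0.14,0],
  [0.46,0.2,0],
  [0.58,0.25,0],
  [0.68,0.29,0],
  [0.744,0.317,0.005],
  [0.744,0.317,0.005],
  [0.744,0.317,0.005],
], spin=[-0.015,-0.03,-0.045,-0.06,-0.075,-0.09,-0.101,-0.101,-0.101])

```text
time_s: 6.1
position: [0.5847, 0.2967, 0.2635]
tcp_rot: [0.734, 0.679, 0.002, 0.002]
wrist_force: [-0.6, 0.6, -1.3]
finger_gap: 0.0129
```

```bash
python3 - <<'E'
from h import *
i=r.camera_info('wrist');a=shot('wrist','w2.png');b=shot('top','t2.png');c=shot('scene','s2.png')
go(.5856,.2974,.172,-4.5)
o=np.hstack([cv2.resize(b[130:230,120:250],(520,400),interpolation=cv2.INTER_CUBIC),cv2.resize(c[210:360,300:420],(280,350),interpolation=cv2.INTER_CUBIC) if 0 else cv2.resize(c[230:370,310:420],(280,400),interpolation=cv2.INTER_CUBIC)])
cv2.imwrite('pics/o2.png',o)
E
```

```text
shift [0.0018, -0.0011, 0.3717] spin -0.0001 | dist 0.09292170643497012 heading -4.52 pos [0.5852 0.2968 0.2649] t 6.25 F [ 0.8  0.2 -1.4] gap 0.013
```

View pics/w2.png

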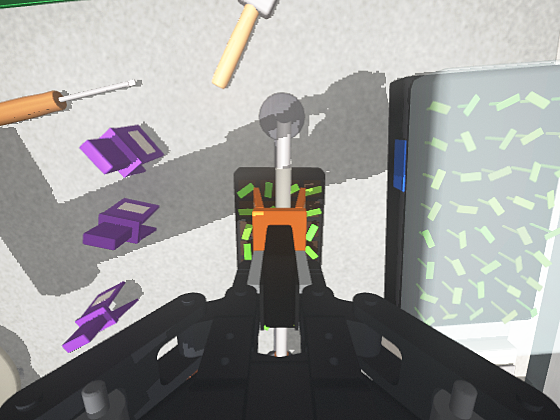

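View pics/o2.png

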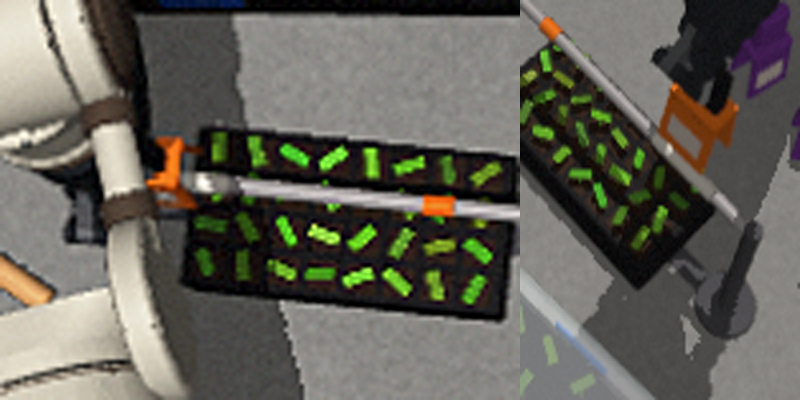

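The wrist view shows the bar at columns 281–284 running between the tag's legs (258 and 303), and the scene crop shows the tag above the white end. It's aligned, so I'm lowering.

>>> move_arm([
  [0.0018,-0.001,0.06],
  [0.0018,-0.001,0.12],
  [0.0018,-0.001,0.18],
  [0.0018,-0.001,0.24],
  [0.0018,-0.001,0.29],
  [0.0018,-0.001,0.33],
  [0.0018,-0.001,0.35],
  [0.0018,-0.001,0.36],
  [0.0018,-0.001,0.366],
  [0.0018,-0.001,0.366],
], spin=[0,0,0,0,0,0,0,0,0,0])

```text
time_s: 7.5
position: [0.5859, 0.2975, 0.1746]
tcp_rot: [0.734, 0.679, 0.003, 0.002]
wrist_force: [-2.3, -1.1, 3.7]
finger_gap: 0.0129
```

```bash
python3 - <<'E'
from h import *
a=shot('wrist','w3.png');c=shot('scene','s3.png')
go(.5713,.1246,.1725,-4.5)
print(r.read_state()['torque'])
o=np.hstack([cv2.resize(a[100:400,150:410],(400,460)),cv2.resize(c[220:370,300:430],(400,460),interpolation=cv2.INTER_CUBIC)])
cv2.imwrite('pics/o3.png',o)
E
```

```text
shift [-0.694, -0.0038, 0.0068] spin -0.0001 | dist 0.17351096510840708 heading -4.51 pos [0.5859 0.2975 0.1746] t 7.6 F [-3.3 -0.7  5.1] gap 0.0133
[-0.22051388  0.51299282  0.00576799]
```

View pics/o3.png

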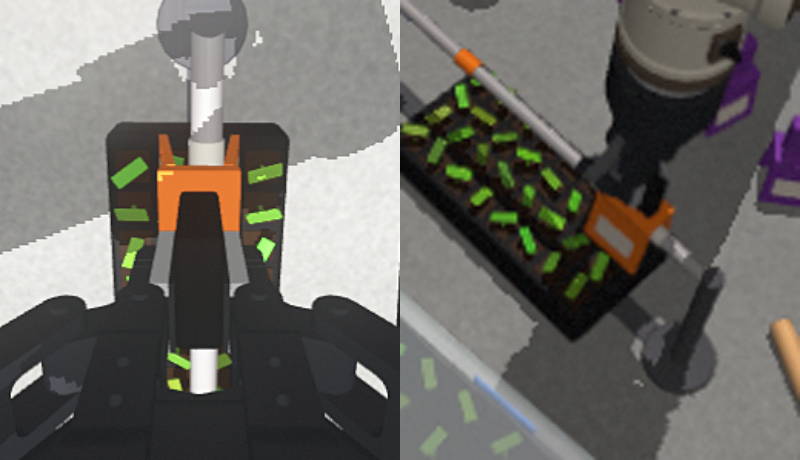

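Left half: the bar runs centrally through the tag, at x≈205 against the tab's 203. Right half: the tag straddles the white sleeve and rests with about 4 N. Before sliding I'll refine the mark and the tag's offset in the hand.

```bash
python3 - <<'E'
from h import *
s=r.read_state();i=r.camera_info('wrist');Rt=R.from_quat(s['tcp_rot']);p=np.array(s['position'])
rel=Rt.inv().apply(np.array(i['xyz'])-p); rr=Rt.inv()*R.from_quat(i['orientation'])
u=Rt.as_matrix()[:,0]; v=Rt.as_matrix()[:,1]
for dx in(.023,.025,.027): print('shoulder far corners',dx,proj('wrist',[p*[1,1,0]+[0,0,.164]+u*dx+v*k for k in(-.015,.015)],i).round(1).tolist())
for dx in(.016,.018,.020): print('tab top far',dx,proj('wrist',[p*[1,1,0]+[0,0,.206]+u*dx+v*k for k in(-.007,.007)],i).round(1).tolist())
a=cv2.imread('pics/w3.png');print('row profile col 262',[(y,a[y,262].tolist()) for y in range(196,222,2)]);print('col 281',[(y,a[y,281].tolist()) for y in range(208,250,3)])
# mark from w1
M=np.array(Rt.as_matrix());ang=np.radians(-22.68);y=np.array([np.cos(ang),np.sin(ang),0]);z=np.array([0,0,-1.]);x=np.cross(y,z)
R1=R.from_matrix(np.c_[x,y,z]); i1=dict(i,xyz=np.array([.4384,.1568,.2002])+R1.apply(rel),orientation=(R1*rr).as_quat())
im=cv2.imread('pics/w1.png');m=cv2.inRange(cv2.cvtColor(im,cv2.COLOR_BGR2HSV),(4,150,80),(20,255,255));m[:,:460]=0;m[:150]=0;m[250:]=0
ys,xs=np.nonzero(m);c=[(xs.min()+xs.max())/2,(ys.min()+ys.max())/2];print(c)
print('mark wrist',onz('wrist',[c,[xs.mean(),ys.mean()]],.152,i1),'scene',onz('scene',[[321.3,239.]],.154),'top',onz('top',[[229.1,180.9]],.15))
E
```

```text
shoulder far corners 0.023 [[252.0, 219.0], [306.6, 219.0]]
shoulder far corners 0.025 [[251.9, 215.5], [306.7, 215.5]]
shoulder far corners 0.027 [[251.8, 212.0], [306.8, 212.0]]
tab top far 0.016 [[263.5, 266.0], [296.9, 266.0]]
tab top far 0.018 [[263.4, 261.7], [297.0, 261.7]]
tab top far 0.02 [[263.4, 257.3], [297.1, 257.3]]
row profile col 262 [(196, [49, 47, 47]), (198, [40, 44, 49]), (200, [42, 54, 85]), (202, [62, 136, 141]), (204, [48, 103, 155]), (206, [40, 80, 171]), (208, [44, 100, 202]), (210, [40, 84, 161]), (212, [72, 173, 255]), (214, [54, 126, 239]), (216, [52, 125, 232]), (218, [52, 125, 233]), (220, [54, 126, 233])]
col 281 [(208, [57, 94, 171]), (211, [52, 116, 223]), (214, [53, 125, 233]), (217, [52, 126, 233]), (220, [55, 125, 234]), (223, [54, 131, 244]), (226, [36, 35, 39]), (229, [34, 39, 47]), (232, [34, 39, 45]), (235, [35, 40, 48]), (238, [36, 41, 48]), (241, [32, 36, 44]), (244, [30, 37, 43]), (247, [36, 39, 45])]
[np.float64(480.5), np.float64(200.5)]
mark wrist [[0.57273372 0.12628862 0.152     ]
 [0.57277214 0.12534562 0.152     ]] scene [[0.57573996 0.12329841 0.154     ]] top [[0.57182425 0.12456952 0.15      ]]
```

>>> move_arm([
  [-0.03,0,0.002],
  [-0.09,0,0.003],
  [-0.15,0,0.003],
  [-0.22,0,0.003],
  [-0.29,0,0.003],
  [-0.36,0,0.003],
  [-0.43,0,0.003],
  [-0.5,0,0.003],
  [-0.57,0,0.003],
  [-0.63,0,0.003],
  [-0.68,0,0.003],
  [-0.705,0,0.003],
  [-0.705,0,0.003],
  [-0.705,0,0.003],
], spin=[0,0,0,0,0,0,0,0,0,0,0,0,0,0])

```text
time_s: 9.35
position: [0.5724, 0.1203, 0.1745]
tcp_rot: [0.735, 0.678, 0.004, 0.003]
wrist_force: [-1.0, 0.7, 6.9]
finger_gap: 0.0133
```

```bash
python3 - <<'E'
from h import *
s=r.read_state();p=np.array(s['position']);i=r.camera_info('wrist');a=shot('wrist','w4.png');c=shot('scene','s4.png');b=shot('top','t4.png')
go(.5713,.1222,.1735,-4.5)
Rt=R.from_quat(s['tcp_rot']);u=Rt.as_matrix()[:,0]
for dx in(.023,.025,.027,.029): print(dx,proj('wrist',[p*[1,1,0]+[0,0,.164]+u*dx],i).round(1).tolist())
h=cv2.cvtColor(a,cv2.COLOR_BGR2HSV)
print([(y,a[y,262].tolist()) for y in range(198,220,2)])
cv2.imwrite('pics/o4.png',np.hstack([cv2.resize(a[100:400,150:410],(400,460)),cv2.resize(c[180:330,270:400],(400,460),interpolation=cv2.INTER_CUBIC)]))
E
```

```text
shift [0.0072, -0.005, 0.0041] spin -0.0004 | dist 0.0024120871755741766 heading -4.57 pos [0.5724 0.1203 0.1745] t 9.5 F [-0.9  1.2  7.8] gap 0.0131
0.023 [[279.3, 219.0]]
0.025 [[279.3, 215.5]]
0.027 [[279.3, 212.0]]
0.029 [[279.3, 208.5]]
[(198, [57, 138, 108]), (200, [52, 126, 121]), (202, [46, 107, 143]), (204, [45, 97, 148]), (206, [39, 78, 158]), (208, [40, 84, 159]), (210, [40, 81, 150]), (212, [48, 110, 217]), (214, [51, 114, 220]), (216, [53, 115, 222]), (218, [51, 115, 221])]
```

View pics/o4.png

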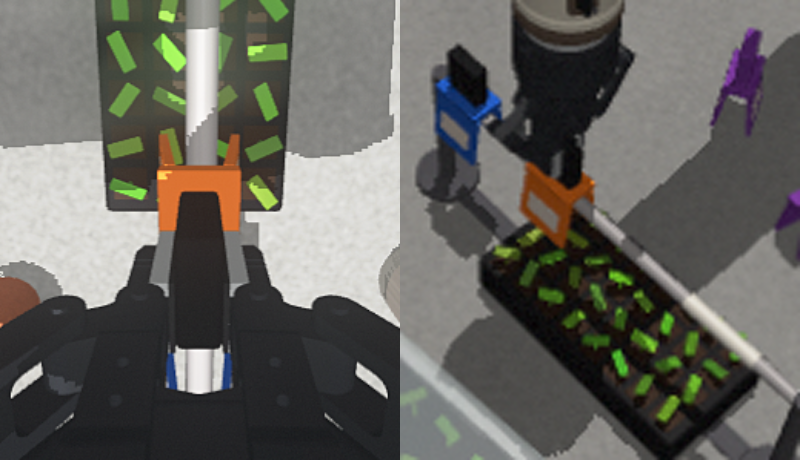

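The tag straddles the rail near the mark and stands clear of the blue tag, which hasn't moved. I'll nudge it 2 mm back towards +y, then release.

>>> move_arm([
  [0.008,0,0],
  [0.008,0,0],
  [0.008,0,0],
], spin=[0,0,0])

```text
time_s: 9.88
position: [0.5725, 0.1211, 0.1746]
tcp_rot: [0.735, 0.678, 0.003, 0.004]
wrist_force: [-0.4, -4.4, 4.4]
finger_gap: 0.0134
```

>>> move_arm([
  [0,0,0],
  [0,0,0],
  [0,0,0],
  [0,0,0],
], spin=[0,0,0,0], gripper=0.5)

```text
time_s: 10.38
position: [0.5723, 0.1213, 0.1743]
tcp_rot: [0.735, 0.678, 0.003, 0.004]
wrist_force: [0.6, 0.4, -0.2]
finger_gap: 0.0427
```

>>> move_arm([
  [0,0,-0.05],
  [0,0,-0.15],
  [0,0,-0.25],
  [0,0,-0.35],
  [0,0,-0.45],
  [0,0,-0.5],
  [0,0,-0.5],
], spin=[0,0,0,0,0,0,0])

```text
time_s: 11.25
position: [0.5717, 0.1215, 0.3005]
tcp_rot: [0.735, 0.678, 0.004, 0.004]
wrist_force: [-0.7, 0.7, -0.5]
finger_gap: 0.0424
```

```bash
python3 - <<'E'
from h import *
i=r.camera_info('wrist');a=shot('wrist','w5.png');c=shot('scene','s5.png')
np.save('i5.npy',i,allow_pickle=True)
go(.5713,.1222,.3,-4.5)
u=np.array([.0791,.9969,0]);v=np.array([.9969,-.0791,0]);c0=np.array([.5722,.1248,0])
P=[c0+u*a_+v*b_+[0,0,.164] for a_,b_ in((-.025,-.015),(-.025,.015),(.025,.015),(.025,-.015))]+[c0+u*a_+v*b_+[0,0,.206] for a_,b_ in((-.018,-.007),(-.018,.007),(.018,.007),(.018,-.007))]
for im,n,I in((a,'wrist',i),(c,'scene',None)):
    q=proj(n,P,I).round().astype(int)
    for k in(0,4): cv2.polylines(im,[q[k:k+4].reshape(-1,1,2)],True,(255,0,255) if k else (255,255,0),1)
cv2.imwrite('pics/o5.png',np.hstack([cv2.resize(a[120:360,170:390],(420,458)),cv2.resize(c[190:300,280:370],(375,458),interpolation=cv2.INTER_CUBIC)]))
E
```

```text
shift [0.0032, 0.0019, -0.0066] spin -0.0005 | dist 0.001896442214808839 heading -4.59 pos [0.5708 0.1214 0.2983] t 11.35 F [-0.5  0.9 -0.6] gap 0.0428
```

View pics/o5.png

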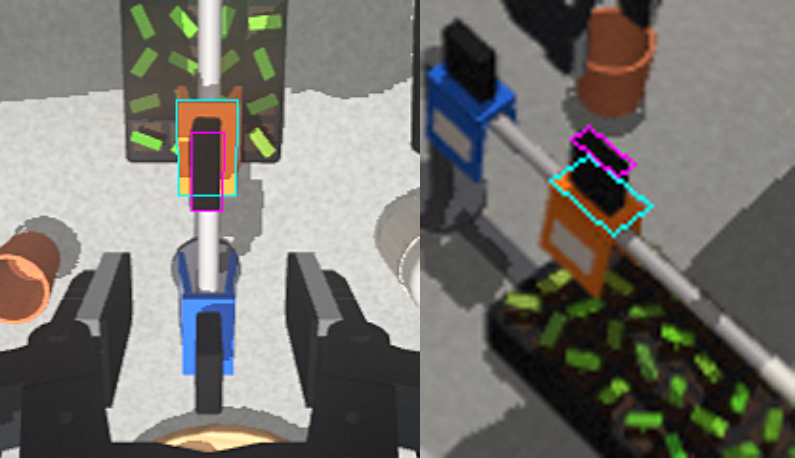

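The tag now hangs freely over the mark: the prediction for a tag centred on the mark coincides with it in the wrist view. In the scene view the tag and the mark show the same small offset. Next is the carousel.

```bash
python3 - <<'E'
from h import *
print('j',np.round(r.read_state()['joints'],2))
b=shot('top','t5.png');shot('scene','s5b.png')
for n in('top','scene'):
  for o in r.outline_of(n,'spray_bottle')[:2]:
    ys,xs=np.nonzero(o['region']);print(n,round(o['confidence'],2),o['rect'],xs.mean(),ys.mean(), onz(n,[[xs.mean(),ys.mean()]],.08 if n=='scene' else .1).round(3))
h=cv2.cvtColor(b,cv2.COLOR_BGR2HSV)
for nm,lo,hi in(('or',(5,190,150),(18,255,255)),('bl',(100,150,60),(130,255,255)),('gr',(50,120,60),(75,255,255))):
    m=cv2.inRange(h,lo,hi);m[:,:330]=0;m[:,430:]=0;m[:150]=0;m[235:]=0
    n,l,st,c=cv2.connectedComponentsWithStats(m);k=1+np.argmax(st[1:,4]);print(nm,c[k].round(1),st[k,4],onz('top',[c[k]],.115).round(4))
go(.55,-.11,.28,77)
E
```

```text
j [ 0.    0.14  1.49 -0.    1.51  0.08]
top 0.8 [433.5, 182.9, 471.5, 210.8] 452.05109489051097 195.48418491484185 [[ 0.549 -0.484  0.1  ]]
scene 0.84 [166.6, 114.5, 198.3, 161.1] 181.84599589322383 138.4681724845996 [[ 0.556 -0.495  0.08 ]]
scene 0.36 [462.0, 247.0, 483.9, 280.0] 471.461038961039 261.07142857142856 [[0.325 0.42  0.08 ]]
or [413.9 200.9] 186 [[ 0.5309 -0.3707  0.115 ]]
bl [386.1 224.8] 229 [[ 0.4654 -0.2936  0.115 ]]
gr [363.2 169.3] 234 [[ 0.6141 -0.2322  0.115 ]]
shift [-0.9293, -0.009, 0.073] spin -0.4533 | dist 0.23304995721136326 heading -4.59 pos [0.5707 0.1214 0.2982] t 11.55 F [-0.2 -0.5 -0.6] gap 0.0431
```

>>> move_arm([
  [-0.15,0,0.01],
  [-0.33,0,0.02],
  [-0.5,0,0.03],
  [-0.7,0,0.05],
  [-0.85,0,0.07],
  [-0.93,-0.01,0.073],
  [-0.93,-0.01,0.073],
  [-0.93,-0.01,0.073],
  [-0.93,-0.01,0.073],
  [-0.93,-0.01,0.073],
], spin=[-0.04,-0.09,-0.14,-0.19,-0.24,-0.29,-0.34,-0.39,-0.44,-0.453], gripper=0.8)

```text
time_s: 12.8
position: [0.5495, -0.1101, 0.2794]
tcp_rot: [0.112, 0.994, 0.0, 0.003]
wrist_force: [-0.4, 0.1, 0.3]
finger_gap: 0.0687
```

```bash
python3 - <<'E'
from h import *
go(.531,-.34,.26,77)
E
```

```text
shift [-0.1329, -0.913, 0.0777] spin 0.0005 | dist 0.2314778988796534 heading 77.08 pos [ 0.5495 -0.1101  0.2794] t 12.8 F [-0.4  0.1  0.3] gap 0.0687
```

>>> move_arm([
  [-0.02,-0.15,0.01],
  [-0.05,-0.35,0.03],
  [-0.08,-0.55,0.05],
  [-0.11,-0.75,0.07],
  [-0.13,-0.88,0.077],
  [-0.133,-0.913,0.077],
  [-0.133,-0.913,0.077],
  [-0.133,-0.913,0.077],
], spin=[0,0,0,0,0,0,0,0])

```text
time_s: 13.8
position: [0.5314, -0.3387, 0.2603]
tcp_rot: [0.112, 0.994, 0.0, 0.003]
wrist_force: [0.9, -0.7, 0.4]
finger_gap: 0.0681
```

```bash
python3 - <<'E'
from h import *
s=r.read_state();i=r.camera_info('wrist');a=shot('wrist','w6.png')
h=cv2.cvtColor(a,cv2.COLOR_BGR2HSV)
for nm,lo,hi in(('or',(4,170,120),(18,255,255)),('bl',(100,150,60),(130,255,255)),('gr',(50,120,60),(75,255,255))):
    m=cv2.inRange(h,lo,hi)
    n,l,st,c=cv2.connectedComponentsWithStats(m)
    for k in range(1,n):
        if st[k,4]>100: print(nm,c[k].round(1),st[k],onz('wrist',[c[k]],.115,i).round(4),onz('wrist',[c[k]],.01,i).round(4))
print(proj('wrist',[[.531,-.371,.115],[.5500,-.2885,.03],[.4204,-.2412,.01]],i).round(0).tolist())
go(.531,-.371,.095,77)
E
```

```text
or [339.7  70.8] [329  61  23  24 362] [[ 0.4286 -0.2596  0.115 ]] [[ 0.4176 -0.2368  0.01  ]]
or [250.1 205. ] [ 227  183   47   45 1595] [[ 0.5317 -0.369   0.115 ]] [[ 0.5584 -0.3861  0.01  ]]
bl [302.7 321.7] [282 311  44  22 620] [[ 0.6815 -0.3447  0.115 ]] [[ 0.7629 -0.3529  0.01  ]]
gr [393.8 251.3] [ 372  232   44   40 1354] [[ 0.6157 -0.2319  0.115 ]] [[ 0.673 -0.199  0.01 ]]
[[248.0, 205.0], [320.0, 187.0], [336.0, 74.0]]
shift [-0.0228, -0.127, 0.6615] spin 0.0009 | dist 0.16850165219607305 heading 77.17 pos [ 0.5314 -0.3387  0.2604] t 13.85 F [0.5 0.4 0.6] gap 0.0684
```

View pics/w6.png

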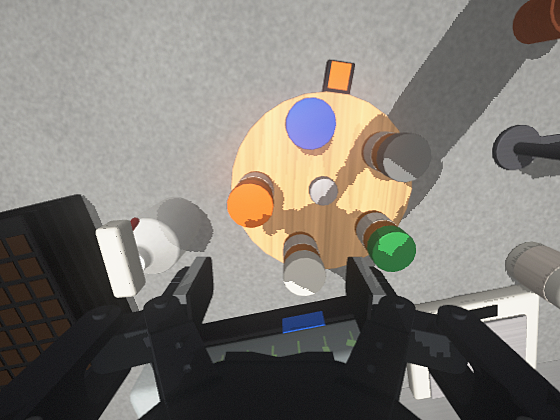

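The wrist view shows the lids: orange (250,204), blue (311,124), grey (408,157), green (390,249), white (304,273). The pointer is at (340,76). I'll fit the axis from these lids.

```bash
python3 - <<'E'
from h import *
i=r.camera_info('wrist')
q=onz('wrist',[[250,204],[311,124],[408,157],[390,249],[304,273]],.115,i)[:,:2]
def rep(n,q):
    x=np.linalg.lstsq(np.c_[2*q,np.ones(len(q))],(q**2).sum(1),rcond=None)[0][:2]
    print(n,q.round(4).tolist(),'mean',q.mean(0),'circ',x,np.linalg.norm(q-x,axis=1).round(4)); return q.mean(0)
c=rep('wrist',q)
t=onz('top',[[413.9,200.9],[386.1,224.8],[354.8,205.2],[363.2,169.3],[400,168]],.115)[:,:2];c2=rep('top',t)
for n,cc,px in(('wrist',c,[339.7,75.8]),('top',c2,[359.5,242.1])):
  for z in(.0,.012,.025):
    p=onz(n,[px],z,i if n=='wrist' else None)[0,:2]-cc;print(n,z,np.linalg.norm(p),np.degrees(np.arctan2(p[1],p[0])))
for n,qq,cc in(('w',q,c),('t',t,c2)):
  a=np.degrees(np.arctan2(*(qq-cc).T[::-1]));print(n,a.round(1),'orange fit',np.round(np.mean((a-np.array([0,-72,-144,-216,-288])+180-a[0])%360-180)+a[0],2))
E
```

```text
wrist [[0.5307, -0.3688], [0.4679, -0.2935], [0.5189, -0.2074], [0.6122, -0.2356], [0.6198, -0.3308]] mean [ 0.54989141 -0.28722831] circ [ 0.54887922 -0.28691634] [0.0839 0.0813 0.085  0.0815 0.0834]
top [[0.5309, -0.3706], [0.4654, -0.2937], [0.5167, -0.209], [0.6142, -0.2321], [0.6199, -0.3333]] mean [ 0.54941302 -0.28771282] circ [ 0.54945509 -0.28724145] [0.0854 0.0843 0.0848 0.085  0.0841]
wrist 0.0 0.13756060450145455 157.96573639401277
wrist 0.012 0.13560695621727162 158.80474479939744
wrist 0.025 0.1335243135962534 159.74115460438063
top 0.0 0.1363280170625024 160.8851637047924
top 0.012 0.13727450804188712 160.03707335848694
top 0.025 0.13833332531125678 159.1316227920289
w [-103.2 -175.6  111.3   39.6  -31.9] orange fit -103.98
t [-102.6 -176.   112.5   40.7  -32.9] orange fit -103.65
```

```bash
python3 - <<'E'
from h import *
go(.5293,-.3701,.082,76.2)
E
```

```text
shift [-0.015, -0.1251, 0.7135] spin 0.0054 | dist 0.1811315028406992 heading 77.17 pos [ 0.5314 -0.3387  0.2604] t 13.85 F [0.5 0.4 0.6] gap 0.0684
```

>>> move_arm([
  [-0.015,-0.06,0.05],
  [-0.015,-0.125,0.12],
  [-0.015,-0.125,0.22],
  [-0.015,-0.125,0.33],
  [-0.015,-0.125,0.44],
  [-0.015,-0.125,0.55],
  [-0.015,-0.125,0.64],
  [-0.015,-0.125,0.69],
  [-0.015,-0.125,0.713],
  [-0.015,-0.125,0.713],
], spin=[0.005,0.005,0.005,0.005,0.005,0.005,0.005,0.005,0.005,0.005], gripper=0.8)

```text
time_s: 15.1
position: [0.5293, -0.3704, 0.0821]
tcp_rot: [0.12, 0.993, 0.0, 0.003]
wrist_force: [0.4, 0.7, 0.7]
finger_gap: 0.0683
```

>>> move_arm([
  [0,0,0],
  [0,0,0],
  [0,0,0],
  [0,0,0],
], spin=[0,0,0,0], gripper=0)

```text
time_s: 15.6
position: [0.5306, -0.3689, 0.084]
tcp_rot: [0.119, 0.993, 0.001, 0.004]
wrist_force: [-0.3, 7.3, 5.7]
finger_gap: 0.0463
```

```bash
cat > arc.py <<'E'
from h import *
import sys
def arc(c,dth,n,hold):
    s=r.read_state();M=R.from_quat(s['tcp_rot']).as_matrix();p=np.array(s['position']);v=p[:2]-c
    print('p',p.round(4),'rad',np.linalg.norm(v).round(4),'ang',np.degrees(np.arctan2(v[1],v[0])).round(2),'F',np.round(s['wrist_force'],1),'tq',np.round(s['torque'],2),'gap',s['finger_gap'].round(4),'t',s['time_s'],'j',np.round(s['joints'],2))
    D=[];S=[]
    for t in list(np.linspace(0,1,n+1)[1:])+[1]*hold:
        a=np.radians(dth*t);w=np.array([[np.cos(a),-np.sin(a)],[np.sin(a),np.cos(a)]])@v-v
        D.append((M.T@np.r_[w,0]/.25).round(3).tolist());S.append(round(-dth*t/180,3))
    print(D);print(S)
E
python3 -c "
from arc import *
arc(np.array([.5496,-.2875]),-48.4,12,2)"
```

```text
Traceback (most recent call last):
  File "arc.py", line 5, in arc
    print('p',p.round(4),'rad',np.linalg.norm(v).round(4),'ang',np.degrees(np.arctan2(v[1],v[0])).round(2),'F',np.round(s['wrist_force'],1),'tq',np.round(s['torque'],2),'gap',s['finger_gap'].round(4),'t',s['time_s'],'j',np.round(s['joints'],2))
                                                                                                                                                                               ^^^^^^^^^^^^^^^^^^^^^
AttributeError: 'float' object has no attribute 'round'
```

```bash
sed -i "s/s\['finger_gap'\].round(4)/round(s['finger_gap'],4)/" arc.py
python3 -c "
from arc import *
arc(np.array([.5496,-.2863]),-48.4,12,2)"
```

```text
p [ 0.5306 -0.3689  0.084 ] rad 0.0848 ang -102.96 F [-0.3  7.3  5.7] tq [ 1.37 -0.21  0.1 ] gap 0.0463 t 15.6 j [-0.8   0.48  1.51  0.01  1.15 -2.13]
[[0.024, 0.001, -0.0], [0.048, 0.003, -0.0], [0.071, 0.007, -0.001], [0.094, 0.012, -0.001], [0.117, 0.019, -0.001], [0.139, 0.028, -0.001], [0.161, 0.038, -0.001], [0.182, 0.05, -0.001], [0.202, 0.063, -0.001], [0.22, 0.078, -0.002], [0.238, 0.094, -0.002], [0.255, 0.111, -0.002], [0.255, 0.111, -0.002], [0.255, 0.111, -0.002]]
[np.float64(0.022), np.float64(0.045), np.float64(0.067), np.float64(0.09), np.float64(0.112), np.float64(0.134), np.float64(0.157), np.float64(0.179), np.float64(0.202), np.float64(0.224), np.float64(0.246), np.float64(0.269), 0.269, 0.269]
```

>>> move_arm([
  [0.024,0.001,0],
  [0.048,0.003,0],
  [0.071,0.007,0],
  [0.094,0.012,0],
  [0.117,0.019,0],
  [0.139,0.028,0],
  [0.161,0.038,0],
  [0.182,0.05,0],
  [0.202,0.063,0],
  [0.22,0.078,0],
  [0.238,0.094,0],
  [0.255,0.111,0],
  [0.255,0.111,0],
  [0.255,0.111,0],
], spin=[0.022,0.045,0.067,0.09,0.112,0.134,0.157,0.179,0.202,0.224,0.246,0.269,0.269,0.269])

```text
time_s: 17.35
position: [0.4767, -0.3248, 0.084]
tcp_rot: [0.515, 0.857, 0.004, 0.004]
wrist_force: [7.0, 7.7, -1.6]
finger_gap: 0.0466
```

```bash
python3 -c "
from arc import *
arc(np.array([.5496,-.2863]),-48,12,2)"
```

```text
p [ 0.4767 -0.3248  0.084 ] rad 0.0824 ang -152.13 F [ 7.   7.7 -1.6] tq [ 0.67 -0.26  0.23] gap 0.0466 t 17.35 j [-0.81  0.31  1.72  0.01  1.1  -1.31]
[[0.023, 0.001, -0.0], [0.046, 0.003, -0.0], [0.069, 0.007, -0.0], [0.091, 0.013, -0.0], [0.113, 0.02, 0.0], [0.134, 0.029, 0.0], [0.155, 0.039, 0.0], [0.175, 0.05, 0.0], [0.194, 0.063, 0.0], [0.212, 0.077, 0.0], [0.229, 0.093, 0.001], [0.245, 0.109, 0.001], [0.245, 0.109, 0.001], [0.245, 0.109, 0.001]]
[np.float64(0.022), np.float64(0.044), np.float64(0.067), np.float64(0.089), np.float64(0.111), np.float64(0.133), np.float64(0.156), np.float64(0.178), np.float64(0.2), np.float64(0.222), np.float64(0.244), np.float64(0.267), 0.267, 0.267]
```

>>> move_arm([
  [0.023,0.001,0],
  [0.046,0.003,0],
  [0.069,0.007,0],
  [0.091,0.013,0],
  [0.113,0.02,0],
  [0.134,0.029,0],
  [0.155,0.039,0],
  [0.175,0.05,0],
  [0.194,0.063,0],
  [0.212,0.077,0],
  [0.229,0.093,0],
  [0.245,0.109,0],
  [0.245,0.109,0],
  [0.245,0.109,0],
], spin=[0.022,0.044,0.067,0.089,0.111,0.133,0.156,0.178,0.2,0.222,0.244,0.264,0.264,0.264])

```text
time_s: 19.1
position: [0.4733, -0.2566, 0.0841]
tcp_rot: [0.816, 0.577, 0.007, 0.002]
wrist_force: [9.1, 3.4, -7.2]
finger_gap: 0.0463
```

```bash
python3 - <<'E'
from arc import *
arc(np.array([.5512,-.2868]),-1,1,0)
i=r.camera_info('wrist');a=shot('wrist','w7.png');b=shot('top','t7.png');c=shot('scene','s7.png')
print(proj('top',[[.4704,-.2572,.115],[.4220,-.2390,.01]]).round(1).tolist())
w=cv2.resize(a,(427,320));t=cv2.resize(b[145:255,325:435],(370,370),interpolation=cv2.INTER_CUBIC);s=cv2.resize(c[125:225,175:285],(407,370),interpolation=cv2.INTER_CUBIC)
cv2.imwrite('pics/o7.png',np.hstack([t,s])); cv2.imwrite('pics/w7s.png',w)
E
```

```text
p [ 0.4733 -0.2566  0.0841] rad 0.0836 ang 158.82 F [ 9.1  3.4 -7.2] tq [ 0.59 -0.5   0.47] gap 0.0463 t 19.1 j [-0.73  0.22  1.83  0.01  1.08 -0.4 ]
[[0.006, 0.0, 0.0]]
[np.float64(0.006)]
[[372.7, 222.8], [358.7, 241.5]]
```

View pics/o7.png

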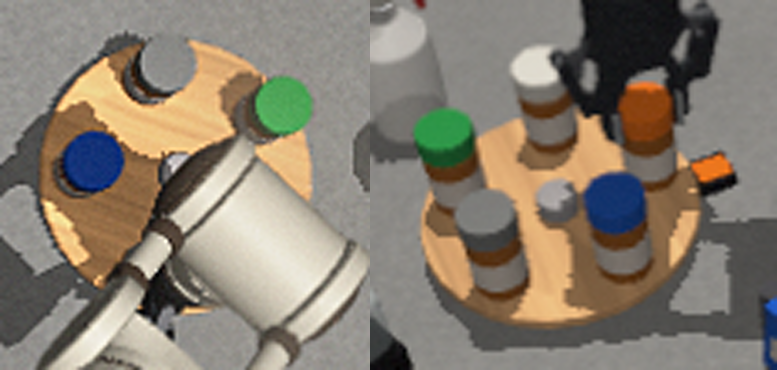

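The crops show the orange jar gripped and standing next to the pointer. I'll measure the residual yaw from the lids still visible and triangulate the pointer.

```bash
cat > yaw.py <<'E'
from h import *
from scipy.optimize import least_squares
off=dict(bl=-72,gy=-144,gr=-216,wh=-288,orr=0)
def blobs(im,box,rng):
    h=cv2.cvtColor(im,cv2.COLOR_BGR2HSV);m=cv2.inRange(h,*rng);k=np.zeros_like(m);k[box[1]:box[3],box[0]:box[2]]=1;m*=k
    n,l,st,c=cv2.connectedComponentsWithStats(m);j=1+np.argmax(st[1:,4]);return c[j],int(st[j,4])
T=r.camera_info('top');S=r.camera_info('scene')
def lidpx(n,P):  # centroid of projected lid-top disc
    return proj(n,P)
E
python3 - <<'E'
from yaw import *
# pointer triangulation
i6=None
ptop=np.array([359.5,242.1]);psc=np.array([267.0,170.0])
f=lambda X:np.r_[(proj('top',[X])[0]-ptop),(proj('scene',[X])[0]-psc)]
s=least_squares(f,[.42,-.24,.01]);print('pointer',s.x.round(4),s.fun.round(2))
b=cv2.imread('pics/t7.png');c=cv2.imread('pics/s7.png')
bl=blobs(b,(325,145,435,255),((100,150,40),(130,255,255)));gr=blobs(b,(325,145,435,255),((45,100,60),(80,255,255)))
gy=np.array([325,145])+np.array([168,65])*110/370-.35
print(bl,gr,gy)
pts=onz('top',[bl[0],gy,gr[0]],.115)[:,:2]; 
def circ(q):
    g=lambda v:np.concatenate([q[k]-(v[:2]+.085*np.array([np.cos(np.radians(v[2]+o)),np.sin(np.radians(v[2]+o))])) for k,o in enumerate((-72,-144,-216))])
    s=least_squares(g,[.55,-.287,159]);return s.x,s.fun
x,fun=circ(pts);print('top fit now',x.round(4),fun.round(4))
q0=onz('top',[[386.1,224.8],[354.8,205.2],[363.2,169.3]],.115)[:,:2]
# scene reprojection of model
for th in(157,159,161):
    ax=np.r_[x[:2],0];P=[ax+[.085*np.cos(np.radians(th+o)),.085*np.sin(np.radians(th+o)),.115] for o in(0,-72,-144,-216,-288)];print(th,proj('scene',P).round(1).tolist())
p=s.x[:2]-x[:2];print('pointer ang vs fit axis',np.degrees(np.arctan2(p[1],p[0])), 'vs axis .5494,-.2877',np.degrees(np.arctan2(s.x[1]+.2877,s.x[0]-.5494)))
for nm,bx,rg in(('bl',(175,125,285,225),((100,150,40),(130,255,255))),('gr',(175,125,285,225),((45,100,60),(80,255,255))),('or',(240,145,262,170),((3,170,90),(18,255,255)))): print(nm,blobs(c,bx,rg))
E
```

```text
pointer [ 0.4211 -0.2424  0.0076] [ 0.26 -0.22  0.38  0.05]
(array([352.12195122, 192.61382114]), 246) (array([408.64253394, 175.92307692]), 221) [374.59594595 163.97432432]
top fit now [  0.549   -0.2875 161.1232] [ 0.0001  0.0007 -0.0009 -0.0009  0.0007  0.0001]
157 [[250.2, 152.6], [240.1, 177.1], [205.2, 179.9], [196.2, 157.0], [223.5, 141.2]]
159 [[249.8, 152.0], [241.0, 176.5], [206.0, 180.3], [195.9, 157.7], [222.5, 141.3]]
161 [[249.4, 151.4], [241.8, 176.0], [206.9, 180.7], [195.6, 158.4], [221.5, 141.4]]
pointer ang vs fit axis 160.57216987604264 vs axis .5494,-.2877 160.5583645453972
bl (array([240.96601942, 179.53883495]), 206)
gr (array([194.65517241, 161.73891626]), 203)
or (array([248.94179894, 155.01587302]), 189)
```

>>> move_arm([
  [0.004,0,0],
  [0.008,0,0],
  [0.008,0,0],
  [0.008,0,0],
], spin=[0.003,0.006,0.006,0.006])

```text
time_s: 19.75
position: [0.474, -0.2548, 0.084]
tcp_rot: [0.822, 0.57, 0.007, 0.002]
wrist_force: [4.8, -0.9, -6.2]
finger_gap: 0.0467
```

```bash
python3 - <<'E'
from yaw import *
from arc import arc
arc(np.array([.5512,-.2868]),-1,1,0)
i=r.camera_info('wrist');a=shot('wrist','w8.png');b=shot('top','t8.png');c=shot('scene','s8.png')
bl=blobs(b,(325,145,435,255),((100,150,40),(130,255,255)));gr=blobs(b,(325,145,435,255),((45,100,60),(80,255,255)))
q=onz('top',[bl[0],gr[0]],.115)[:,:2];print(bl,gr)
g=lambda v:np.concatenate([q[k]-(np.array([.5494,-.2877])+v[1:]+.085*np.array([np.cos(np.radians(v[0]+o)),np.sin(np.radians(v[0]+o))])) for k,o in enumerate((-72,-216))])
s=least_squares(g,[159,0,0]);print('yaw',s.x)
# fixed axis estimates
for k,o in((0,-72),(1,-216)):
    v=q[k]-[.5494,-.2877];print(((np.degrees(np.arctan2(v[1],v[0]))-o)+360)%360,np.linalg.norm(v))
print(proj('wrist',[[.4211,-.2424,.0076]],i))
cv2.imwrite('pics/o8.png',np.hstack([cv2.resize(a,(440,330)),cv2.resize(c[150-25:215,185:290],(350,330),interpolation=cv2.INTER_CUBIC)]))
E
```

```text
p [ 0.474  -0.2548  0.084 ] rad 0.0836 ang 157.45 F [ 4.8 -0.9 -6.2] tq [-0.11  0.23 -0.05] gap 0.0467 t 19.75 j [-0.73  0.22  1.83  0.01  1.08 -0.37]
[[0.006, 0.0, 0.0]]
[np.float64(0.006)]
(array([352.25619835, 191.81404959]), 242) (array([409.04017857, 176.59821429]), 224)
yaw [1.59845129e+02 4.35119069e-05 4.41832160e-04]
159.86050332956245 0.08559652203230077
160.0021256871164 0.08481095643402543
[[210.10334533 229.9186351 ]]
```

View pics/o8.png

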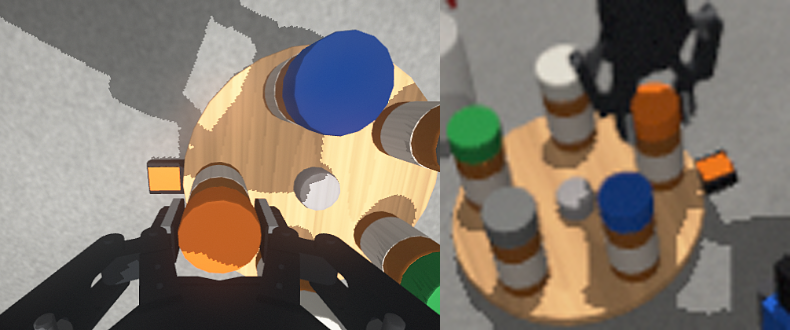

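The wrist view shows the orange lid at (218,237), gripped between the pads, with the pointer at (164,178) straight outside it. The measured yaw is 159.9° and the pointer estimates range from 159.3° to 160.6°. I'll check that the tag hasn't moved, then hand in.

```bash
python3 - <<'E'
from h import *
a=cv2.imread('pics/s5b.png');b=cv2.imread('pics/s8.png')
for im in(a,b):
    m=cv2.inRange(cv2.cvtColor(im,cv2.COLOR_BGR2HSV),(3,150,80),(18,255,255))[215:270,300:345];ys,xs=np.nonzero(m);print(len(xs),xs.mean().round(2),ys.mean().round(2))
s=r.read_state();print(np.round(s['dq'],3),s['finger_gap'],np.round(s['wrist_force'],1))
print(r.hand_in())
E
```

```text
314 20.06 26.82
313 20.1 26.81
[ 0.001 -0.     0.     0.001 -0.001  0.002] 0.04693521218749212 [ 4.8 -1.9 -7.3]
the job is handed in; nothing more can be done
None
```

I hung the orange tag on the white sleeve, slid it along the rail to the orange mark without lifting it, and let go. I then turned the carousel until the orange-lidded jar stood at the pointer, and handed in at about 20 s while still gripping its lid.

- **Tag:** it hangs centred on the mark to about 1–2 mm. The wrist and scene cameras each agree with this, and the tag did not move between letting go and handing in.
- **Carousel:** the measured yaw was 159.9°. My estimates of the pointer's direction disagreed a little, from 159.3° to 160.6° depending on the camera. The jar is therefore in line to within about 1°, or roughly 1 mm at the lid.
- **Hold:** the arm was still, with the fingers 47 mm apart on the lid. The last reading showed about 9 N of force at the wrist, well under the limits.

I kept the gripper clear of everything else but did not check each other item again at the end.

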